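# Lay a seedling tube in the slant rack

### The job

Take the green-capped seedling tube out of the upright stand and lay it, cap up, in the empty middle groove of the slant rack. Lower it gently until the glass lies along the groove and its foot has come down on the foot clip, and only then let go, so that it neither drops nor slides; leave the other tubes, the stand and the mister as they are.

Things in the scene. Friction and masses are not known exactly. Their poses are not given: they have to be found in the camera images.
- seedling_tube: Glass culture tube with a green cap, 160 mm long, 100 to 170 g. Origin at the centre of its foot, z along its axis to the cap. Glass 32 mm in diameter (foot edge rounded) up to 122 mm; cap 40 mm in diameter from 122 to 160 mm, the place to grip. At the start it stands upright in one of the two places of the stand, with 1.5 mm of play all round.
- cap_top (a point): Centre of the top face of the green cap, 160 mm from the foot on the tube's axis.
- stand: Fixed aluminium tube stand, 70 x 196 x 88 mm (x, y, z), origin at the centre of its underside, z up. Two places at y = +45 and -45 mm; a tube stands on the base, 8 mm above the bench, and passes through two plates with 35 mm holes, the upper one's top 84 mm above the bench. To come out, a tube must be lifted straight up by 80 mm.
- blank_tube: The same tube with a white cap and no plant, upright in the other place of the stand. Stays there. Origin at its foot.
- slant_rack: Fixed dark steel easel, 232 mm wide (y), with three parallel V grooves 70 mm apart that lean 40 degrees from vertical. Origin on the bench under its middle; x points level from the cap end (high) to the foot end (low) of the grooves. No part of it lies under the caps.
- groove: The empty middle groove. Origin on the axis that a tube has when lying in it, 45 mm above the bench; z runs up that axis, x points square out of the groove (forward and up), y across. A steel foot clip, square to the axis, is clamped somewhere between z = 0 and 24 mm; its setting is not reported and must be felt with the foot of the tube. Smooth: a tube let go above the clip slides down.
- left_tube: White-capped tube of the same size lying in the outer groove at +y of the rack (70 mm from the middle one), foot 12 mm up the groove. Stays there. Origin at its foot.
- right_tube: The same in the outer groove at -y of the rack.
- mister: Pale spray bottle with a black head, 72 mm in diameter, 175 mm tall, standing beyond the work. Stays there. Origin at the centre of its underside.
- upper_saddle (a point): Centre of the upper of the groove's two white V saddles, on the seated tube's axis, at groove z = 88 mm; the lower is at 44 mm. Each is 20 mm long, a 90 degree V open to groove +x, its lips 22 mm to either side of the axis, and touches the glass when the tube's axis is on the groove's.

How it is judged:
On the way:
1. the green-capped tube lies along the middle groove, touching it and still, while the fingers still hold it (x of seedling_tube in the frame of groove between -0.004 and 0.005 m and y of seedling_tube in the frame of groove between -0.005 and 0.005 m and z of seedling_tube in the frame of groove between -0.003 and 0.028 m and angle between the z axis of seedling_tube and the z axis of groove, either way round below 0.06 rad and contact force between seedling_tube and slant_rack above 0.3 N and linear speed of seedling_tube below 0.01 m/s and contact force between the fingers and seedling_tube above 0.5 N), for 0.3 s.
At the end, for the whole second after the job is handed in: Green-capped tube released and still, cap up in the middle groove: axis within 3 mm and 0.04 rad, foot on the clip (groove z -3 to 27 mm); neighbour tubes within 8 mm, white-capped tube in the stand within 10 mm, mister within 20 mm of their starts (x of seedling_tube in the frame of groove between -0.003 and 0.003 m and y of seedling_tube in the frame of groove between -0.003 and 0.003 m and z of seedling_tube in the frame of groove between -0.003 and 0.027 m and z of cap_top in the frame of groove above 0.15 m and angle between the z axis of seedling_tube and the z axis of groove, either way round below 0.04 rad and linear speed of seedling_tube below 0.005 m/s and contact force between the fingers and seedling_tube below 0.05 N and distance of each of left_tube, right_tube from where it was at the start of the episode below 0.008 m and distance of blank_tube from where it was at the start of the episode below 0.01 m and distance of mister from where it was at the start of the episode below 0.02 m); the robot touches nothing.
It fails at once if the green-capped tube falls with no finger on it, or slides along the groove, faster than 0.15 m/s (linear speed of seedling_tube above 0.15 m/s and (contact force between the fingers and seedling_tube below 0.05 N or (angle between the z axis of seedling_tube and the z axis of groove, either way round below 0.06 rad and x of seedling_tube in the frame of groove between -0.004 and 0.004 m and y of seedling_tube in the frame of groove between -0.005 and 0.005 m and z of seedling_tube in the frame of groove below 0.05 m))).
It fails at once if the green-capped tube is pressed or knocked against the slant rack with more than 50 N (contact force between seedling_tube and slant_rack above 50 N).
It fails at once if a neighbouring tube in the slant rack is moved by more than 8 mm (distance of any of left_tube, right_tube from where it was at the start of the episode above 0.008 m).
It fails at once if the white-capped tube in the stand is moved by more than 10 mm (distance of blank_tube from where it was at the start of the episode above 0.01 m).
It fails at once if the mister is moved by more than 20 mm (distance of mister from where it was at the start of the episode above 0.02 m).
It also fails if it takes over 64 s, if anything falls off the work surface, if the arm or the gripper's body presses on something with over 40 N, if the wrist force passes 120 N, or if a joint passes its speed limit or range.

### The arm

A 7-joint arm with a two-finger parallel gripper is mounted at the origin on the work surface. World frame = base frame: x ahead of the robot, y to its left, z up, the work surface at z = 0. Lengths are in m, angles in rad, forces in N, time in s.
With the tool pointing down it reaches from about 0.4 to 0.925 m from the base axis. Payload 4.1 kg.
Tool frame: the origin (TCP) lies at the very end of the fingers, on their centre line; the grasp point (between the pads) lies 19 mm behind it; z points along the fingers, y is the line along which they close (so a half turn about z gives the same grasp; the last joint's range is limited). The gripper opens to 85 mm and grips with 20 to 120 N. Pads are 22 mm wide; open, the fingers measure 114 mm over their backs; the gripper's body (76 mm by 85 mm) begins 54 mm behind the grasp point. The pads swing forward as they close: fully open they stand 13 mm farther back than shut.
Start: joints at [1.029, 0.398, 0.045, 1.537, -0.019, 1.207, -0.051], TCP at [0.279, -0.587, 0.231] pointing down, gripper open.
Joint ranges: [-2.82, 2.82], [-0.49, 2.23], [-1.37, 1.46], [0, 2.46], [-1.36, 4.5], [0.23, 2], [-2.94, 2.94]. Speed limits (rad/s): [2.57, 2.57, 3.14, 3.14, 3.14, 3.14, 3.14].

### API

Orientations are given as a 3x3 rotation matrix whose columns are the frame's x, y, z axes.
In Python, from workcell import bot gives the robot as it stands.
- The arm moves only by the tool carry_out, never from a script. Its argument "motion" is a list of rows, each an object with "grip": the finger opening in cm, from 0 to 8.54; "dp": the shift along the tool's x, y, z in cm, a list of three; "yaw": the turn about the tool's z in degrees. A call has 1 to 12 rows; each row shifts and turns the commanded pose from where the row before left it, along the tool's axes as they then stand; what a row does not reach is not made up. A row lasts 1/8 s, in which the tool goes at most 62.5 mm and 10.7 degrees, less where a joint would pass 70% of its speed; a pose out of reach is approached as far as the arm can. A call with a gripper value outside its range is refused whole. The fingers move at their own pace and stop on an object; "grip_force" is the grip in N (left out, the last holds). Time passes only in rows, so rows that do not move let the fingers close. It gives the time, the measured TCP pose, the force, the opening and the grip force at its end, in the units of the state.
- bot.get_obs(): the state, without advancing time (a new reading comes with each control period).
- bot.snapshot(name): name is "side" or "top" or "wrist"; returns a dict with "frame" (480x640x3 uint8, red, green, blue), "z_map" (480x640 float32, m along the optical axis (not along the pixel's ray), 0 where there is no reading), "fx", "fy", "cx", "cy" (pixels), "R" (3x3) and "t" (3): a world point X has camera coordinates R X + t; the wrist camera has in their place "hand_eye" (4x4, takes a point from camera to tool coordinates, whose origin is the TCP and whose axes are the flange's). Camera axes: x right, y down, z forward; pixel columns grow to the right and rows downward; lengths in m; the calibration is good to about 2 mm. A picture is of the moment at which its call begins: read the wrist's pose just before it.
- bot.hand_in(): hands the job in; it is judged then, once.
The state is a dict: "time_s": time; "joint_pos": joint angles; "joint_vel": joint speeds; "joint_torque": joint torques, N m; "eef_pos": TCP position; "tcp_rot": TCP orientation; "ft_force": force on the tool from outside, world axes, zero at the start; "wrist_torque": the same for the moment, N m; "width": finger opening in m; "gripper_force": force on a finger pad.
Only numpy, scipy, OpenCV 4.12 (cv2) and the standard library are available. Lean on these libraries where they do the work, as an engineer would, in place of code of your own. Each camera call takes 0.05 s, during which the arm holds its last target. There are 200 camera calls.

## Working session

There is one attempt and no reset: what is moved stays moved. The work goes in short steps, Python scripts to look and compute and a tool call to move; the robot and the scene stay as the last step left them, time stands still between calls to the robot, and variables do not carry over. Pictures are saved under pics/ and viewed, at most 10 in all, crops included, and the job is handed in when it is done.

Besides the shell and the picture viewer there is one more tool, called after "Emit:" as name(argument=value, ...) on one line, values as JSON. carry_out: Moves the arm, as the interface text tells. Its arguments: {"type":"object","properties":{"motion":{"type":"array","items":{"type":"object","properties":{"grip":{"type":"number"},"dp":{"type":"array","items":{"type":"number"}},"yaw":{"type":"number"}}}},"grip_force":{"type":"number"}},"required":["motion"]}

```bash
mkdir -p pics; python3 - <<'E'
from workcell import bot
import numpy as np,cv2,pickle
o=bot.get_obs();print(o['eef_pos'],o['tcp_rot'],o['time_s'],o['width'])
for n in('side','top'):
    s=bot.snapshot(n);pickle.dump(s,open(n+'.pkl','wb'));cv2.imwrite(f'pics/{n}0.png',s['frame'][:,:,::-1]);print(n,s['fx'],s['cx'],s['cy'],s['R'],s['t'])
E
```

```text
[ 0.27827136 -0.58671469  0.23027033] [[ 9.03490829e-01  4.28606370e-01 -9.49546954e-04]
 [ 4.28607402e-01 -9.03489241e-01  1.69881190e-03]
 [-1.29783854e-04 -1.94184383e-03 -9.99998106e-01]] 0.0 0.08528541634743314
side 449.9030699658781 323.76842605164666 238.48168220635247 [[-0.9981725  -0.05986898  0.00820746]
 [-0.04501021  0.64597034 -0.76203439]
 [ 0.04032044 -0.76101119 -0.64748454]] [0.6709783  0.13065445 0.8082056 ]
top 604.8560080545267 316.72012018259943 245.67882911116766 [[-0.01093764 -0.99993539  0.00309443]
 [-0.99598337  0.01061928 -0.08890644]
 [ 0.08886783 -0.00405443 -0.99603518]] [-0.00914024  0.64489471  0.97578912]
```

View pics/side0.png

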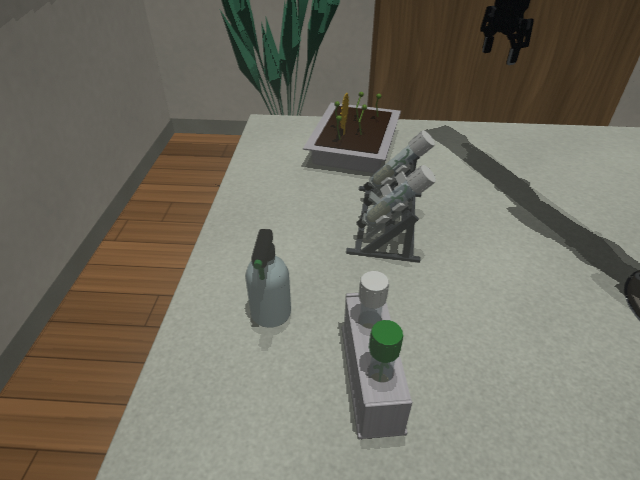

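View pics/top0.png

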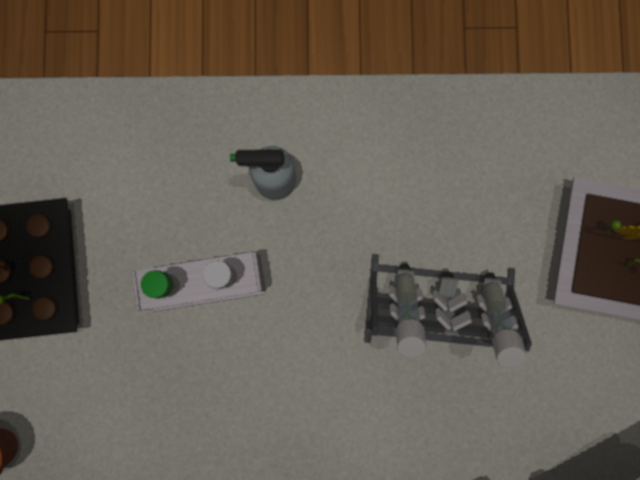

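```bash
cat > h.py <<'E'
import numpy as np,pickle
from scipy.optimize import least_squares
def cloud(s):
    z=s['z_map'].astype(float);v,u=np.mgrid[:480,:640]
    P=np.stack([(u-s['cx'])/s['fx']*z,(v-s['cy'])/s['fy']*z,z],-1)
    W=(P-s['t'])@s['R'] if 'R' in s else P
    W[z==0]=np.nan
    return W
c,sn=np.cos(np.radians(40)),np.sin(np.radians(40))
def groove(x,y,yaw,z=.045):
    Rz=np.array([[np.cos(yaw),-np.sin(yaw),0],[np.sin(yaw),np.cos(yaw),0],[0,0,1]])
    return Rz@np.array([[c,0,-sn],[0,1,0],[sn,0,c]]),np.array([x,y,z])
def sdf(p,z0,z1,r):
    d=np.stack([np.hypot(p[:,0],p[:,1])-r,np.abs(p[:,2]-(z0+z1)/2)-(z1-z0)/2])
    return np.minimum(d.max(0),0)+np.hypot(*np.maximum(d,0))
E
python3 - <<'E'
from h import *
for n in('top','side'):
    s=pickle.load(open(n+'.pkl','rb'));W=cloud(s);f=s['frame'].astype(int)
    print(n,'bench',np.nanmedian(W[400:450,200:400,2]) if n=='top' else np.nanmedian(W[300:340,450:550,2]))
    g=(f[...,1]>f[...,0]*1.6)&(f[...,1]>f[...,2]*1.5)&(W[...,2]>.12)&(W[...,2]<.19)&(np.abs(W[...,0]-.65)<.3)
    if n=='top': g[:,250:]=0; g[:,:110]=0
    else: g[:300]=0
    P=W[g];
    r=least_squares(lambda q:sdf(P-[q[0],q[1],.008],.122,.160,.020),P.mean(0)[:2],loss='soft_l1',f_scale=.002)
    print('green',len(P),r.x,np.sqrt(np.mean(r.fun**2)),np.percentile(P[:,2],95))
    # white stand cap
    boxes=dict(top=[(205,240,255,292)],side=[(355,392,268,310)])[n]
    for u0,u1,v0,v1 in boxes:
        Q=W[v0:v1,u0:u1].reshape(-1,3);Q=Q[(Q[:,2]>.14)&(Q[:,2]<.18)]
        r=least_squares(lambda q:sdf(Q-[q[0],q[1],.008],.122,.160,.020),Q.mean(0)[:2],loss='soft_l1',f_scale=.002);print('blank',len(Q),r.x)
    # rack caps: high white pts
    m=(W[...,2]>.135)&(W[...,2]<.21)&(W[...,1]<-.1)
    if n=='top': m[:,:370]=0;m[:,540:]=0;m[:320]=0;m[375:]=0
    else: m[:125]=0;m[200:]=0;m[:,:395]=0;m[:,440:]=0
    Q=W[m];ok=f[m].min(1)>70;Q=Q[ok];print('caps',len(Q),Q.min(0),Q.max(0))
    def F(q):
        R,o=groove(*q);p=(Q-o)@R
        return np.minimum(sdf(p-[0,.07,0],.134,.172,.02),sdf(p+[0,.07,0],.134,.172,.02))
    best=min((least_squares(F,[Q[:,0].mean()+.1,Q[:,1].mean()+dy,0],loss='soft_l1',f_scale=.002) for dy in(-.03,0,.03)),key=lambda r:r.cost)
    print('rack',best.x,np.sqrt(np.mean(best.fun**2)),np.median(np.abs(best.fun)))
E
```

```text
top bench 0.0005374578552488285
green 631 [0.58449013 0.21508704] 0.039827238834736454 0.17108478996366697
blank 655 [0.59416111 0.12843955]
caps 1912 [ 0.45782037 -0.30424358  0.13578   ] [ 0.52532167 -0.12524585  0.19247402]
rack [ 0.58996001 -0.22705344 -0.11151907] 0.0031892165426437476 0.0006860171015887154
side bench -0.0013052009827486302
green 626 [0.58260284 0.21365977] 0.001361830998225506 0.1680464867022792
blank 815 [0.59556936 0.12523715]
caps 1180 [ 0.45992956 -0.30513748  0.13503095] [ 0.54421259 -0.12657607  0.18833678]
rack [ 0.59334083 -0.23076498 -0.11498145] 0.006109849684045771 0.001428289744473706
```

Emit:
carry_out(motion=[{"dp":[0,0,-5],"yaw":8},{"dp":[0,0,-5],"yaw":8},{"dp":[0,0,-5],"yaw":8},{"dp":[0,0,-1],"yaw":8},{"dp":[3,-5,0]},{"dp":[3,-5,0]},{"dp":[3,-5,0]},{"dp":[3,-5,0]},{"dp":[3,-5,0]},{"dp":[2,-5,0]},{"dp":[1,-5,0]},{"dp":[0,-2,0]}])

```text
schema error: expected keys grip, dp, yaw
```

```bash
python3 - <<'E'
from workcell import bot
import numpy as np,cv2,pickle
o=bot.get_obs();print(o['eef_pos'],o['tcp_rot'],np.abs(o['joint_vel']).max(),o['joint_pos'],o['ft_force'])
s=bot.snapshot('wrist');s['obs']=o;pickle.dump(s,open('w1.pkl','wb'));cv2.imwrite('pics/w1.png',s['frame'][:,:,::-1]);print(s['hand_eye'],s['fx'],s['cx'],s['cy'])
E
```

```text
[ 0.27827968 -0.58678366  0.23035584] [[ 9.03522722e-01  4.28539295e-01 -8.73589061e-04]
 [ 4.28540165e-01 -9.03521434e-01  1.53122555e-03]
 [-1.33116125e-04 -1.75786507e-03 -9.99998446e-01]] 0.0017091410905397098 [ 1.02897362  0.3991213   0.04506607  1.53777645 -0.01870084  1.20687955
 -0.05073029] [-0.09962636 -0.52447214 -0.49205392]
[[-1.86673473e-04 -9.50536377e-01 -3.10613202e-01  8.04165509e-02]
 [ 9.99999956e-01 -2.48748245e-04  1.60233985e-04  3.30266350e-04]
 [-2.29572720e-04 -3.10613158e-01  9.50536382e-01 -1.41498333e-01]
 [ 0.00000000e+00  0.00000000e+00  0.00000000e+00  1.00000000e+00]] 332.17856062905344 319.2772783284827 239.2574884411819
```

View pics/w1.png

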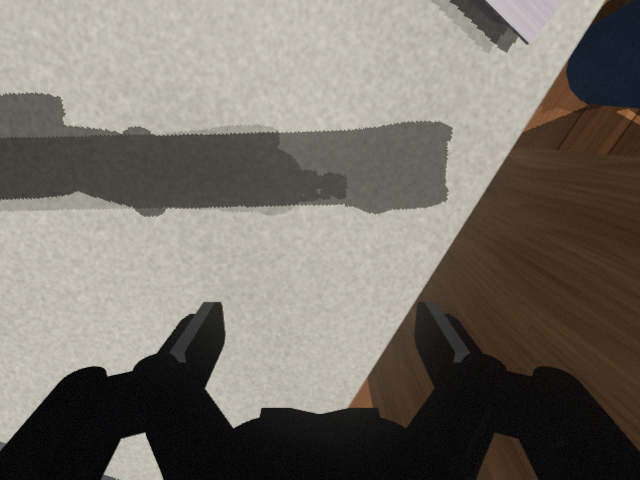

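Emit:
carry_out(motion=[{"grip":8.5,"dp":[0,0,-5],"yaw":8},{"grip":8.5,"dp":[0,0,-5],"yaw":8},{"grip":8.5,"dp":[0,0,-5],"yaw":8},{"grip":8.5,"dp":[0,0,-1],"yaw":8},{"grip":8.5,"yaw":0,"dp":[3,-5,0]},{"grip":8.5,"yaw":0,"dp":[3,-5,0]},{"grip":8.5,"yaw":0,"dp":[3,-5,0]},{"grip":8.5,"yaw":0,"dp":[3,-5,0]},{"grip":8.5,"yaw":0,"dp":[3,-5,0]},{"grip":8.5,"yaw":0,"dp":[2,-5,0]},{"grip":8.5,"yaw":0,"dp":[1,-5,0]},{"grip":8.5,"yaw":0,"dp":[0,-2,0]}])

```text
time_s: 1.65
eef_pos: [0.5013, -0.2365, 0.391]
tcp_rot: [[0.994, -0.109, -0.0], [-0.109, -0.994, 0.001], [-0.0, -0.001, -1.0]]
ft_force: [1.0, 0.5, 1.0]
width: 0.0848
gripper_force: 0.0
```

```bash
python3 - <<'E'
from workcell import bot
import numpy as np,cv2,pickle
o=bot.get_obs();print(o['eef_pos'],o['tcp_rot'],np.abs(o['joint_vel']).max(),o['joint_pos'],o['ft_force'])
s=bot.snapshot('wrist');s['obs']=o;pickle.dump(s,open('w2.pkl','wb'));cv2.imwrite('pics/w2.png',s['frame'][:,:,::-1])
E
```

```text
[ 0.50132157 -0.23650904  0.39097098] [[ 9.93996762e-01 -1.09409443e-01 -1.04377935e-04]
 [-1.09409189e-01 -9.93995797e-01  1.40866467e-03]
 [-2.57872445e-04 -1.38878821e-03 -9.99999002e-01]] 0.27292843463439137 [ 0.4431163   0.15132826 -0.09144887  1.51272102  0.01253443  1.47875795
 -1.3288781 ] [1.03721649 0.49199975 0.97581408]
```

View pics/w2.png

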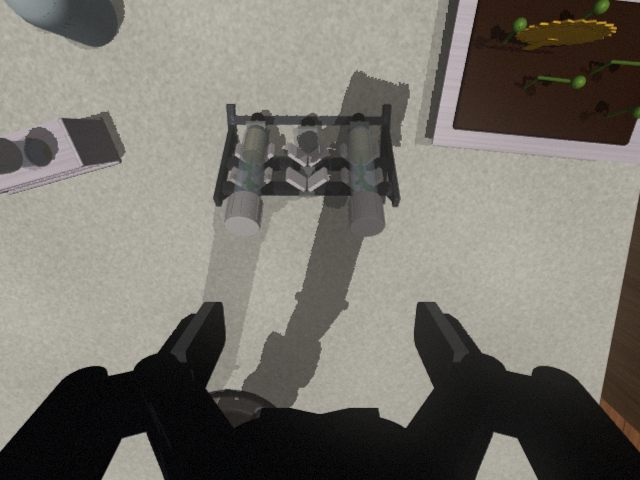

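```bash
cat >> h.py <<'E'
def wcloud(s):
    H=s['hand_eye'];o=s['obs']
    return (cloud(s)@H[:3,:3].T+H[:3,3])@np.array(o['tcp_rot']).T+o['eef_pos']
E
python3 - <<'E'
from workcell import bot
import cv2
from h import *
for k in range(2):
    o=bot.get_obs();s=bot.snapshot('wrist');s['obs']=o
pickle.dump(s,open('w3.pkl','wb'));print(o['eef_pos'],np.abs(o['joint_vel']).max())
W=wcloud(s);f=s['frame'].astype(int)
print('bench',np.nanmedian(W[250:300,240:400,2]))
m=(W[...,2]>.13)&(W[...,2]<.21);m[260:]=0;m[:170]=0;m[:,:200]=0;m[:,410:]=0
Q=W[m];print(len(Q))
for fz in(False,True):
    def F(q):
        R,o=groove(*q[:3],.045+(q[3] if fz else 0));p=(Q-o)@R
        return np.minimum(sdf(p-[0,.07,0],.134,.172,.02),sdf(p+[0,.07,0],.134,.172,.02))
    r=least_squares(F,[.592,-.229,-.113]+[0]*fz,loss='soft_l1',f_scale=.002);print(r.x,np.median(np.abs(r.fun)),np.sqrt(np.mean(r.fun**2)))
# saddles in groove frame
R,o=groove(*r.x[:3]);p=(W-o)@R
for z0 in(44,88):
    k=(np.abs(p[...,2]*1e3-z0)<8)&(np.abs(p[...,1])<.024)&(p[...,0]<.005)&(p[...,0]>-.03)
    a=p[k];L=a[a[:,1]>.003];N=a[a[:,1]<-.003];print(z0,len(a),[np.polyfit(t[:,1],t[:,0],1) for t in(L,N)])
k=(np.abs(p[...,1])<.012)&(p[...,2]>-.02)&(p[...,2]<.035)&(p[...,0]>-.02)&(p[...,0]<.03)
a=p[k]*1e3
for lo in range(-20,35,5):
    t=a[(a[:,2]>=lo)&(a[:,2]<lo+5)]
    if len(t): print(lo,len(t),t[:,0].min().round(),t[:,0].max().round())
E
```

```text
[ 0.50047364 -0.23820643  0.39135746] 0.06159884404928646
bench -0.001191761542448433
3930
[ 0.59228818 -0.22965888 -0.1132372 ] 0.0014703388967502121 0.009690138959501474
[ 0.59252111 -0.22982359 -0.11332324 -0.00337889] 0.002065016507453138 0.00855204145696537
44 405 [array([ 0.21689601, -0.01848266]), array([-0.15522354, -0.01863803])]
88 453 [array([ 0.3350791 , -0.01970367]), array([-0.22426304, -0.0190362 ])]
-5 9 4.0 10.0
0 30 4.0 11.0
5 58 3.0 11.0
10 6 5.0 10.0
15 25 6.0 11.0
20 325 -20.0 11.0
30 5 -19.0 -13.0
```

Emit:
carry_out(motion=[{"grip":8.5,"yaw":0,"dp":[0.3,-4,0]},{"grip":8.5,"yaw":0,"dp":[0.3,-5,0]},{"grip":8.5,"yaw":0,"dp":[0.3,-5,0]},{"grip":8.5,"yaw":0,"dp":[0.4,-5,0]},{"grip":8.5,"yaw":0,"dp":[0.3,-5,1]},{"grip":8.5,"yaw":0,"dp":[0.4,-5,1]},{"grip":8.5,"yaw":0,"dp":[0.4,-5,1]},{"grip":8.5,"yaw":0,"dp":[0.3,-5,1]},{"grip":8.5,"yaw":0,"dp":[0.3,-4,0]},{"grip":8.5,"yaw":0,"dp":[0.3,-2.9,0]},{"grip":8.5,"yaw":0,"dp":[0,0,0]},{"grip":8.5,"yaw":0,"dp":[0,0,0]}])

```text
time_s: 3.3
eef_pos: [0.5869, 0.2083, 0.3509]
tcp_rot: [[0.993, -0.12, -0.0], [-0.12, -0.993, -0.002], [0.0, 0.002, -1.0]]
ft_force: [0.8, 0.1, -0.4]
width: 0.0852
gripper_force: 0.0
```

```bash
python3 - <<'E'
from workcell import bot
import cv2
from h import *
o=bot.get_obs();s=bot.snapshot('wrist');s['obs']=o
cv2.imwrite('pics/w4.png',s['frame'][:,:,::-1]);print(o['eef_pos'],o['tcp_rot'],np.abs(o['joint_vel']).max(),o['joint_pos'],o['ft_force'])
W=wcloud(s);f=s['frame'].astype(int)
g=(f[...,1]>f[...,0]*1.6)&(f[...,1]>f[...,2]*1.5)&(W[...,2]>.12)&(W[...,2]<.19)
P=W[g];r=least_squares(lambda q:sdf(P-[q[0],q[1],.008],.122,.160,.020),np.median(P,0)[:2],loss='soft_l1',f_scale=.002)
print(len(P),r.x,np.median(np.abs(r.fun)),np.percentile(P[:,2],90))
d=np.r_[r.x,0]-o['eef_pos'];print('tool shift cm',100*np.array(o['tcp_rot']).T@d)
E
```

```text
[0.58687789 0.2083224  0.35089746] [[ 9.92825962e-01 -1.19568431e-01 -1.12845099e-05]
 [-1.19568172e-01 -9.92823605e-01 -2.17736565e-03]
 [ 2.49140668e-04  2.16309442e-03 -9.99997629e-01]] 0.011581150733908648 [-0.112407    0.308837   -0.39706551  1.41649676  0.1207492   1.44093537
 -2.19896835] [ 0.79230198  0.12482079 -0.42495553]
1149 [0.58673017 0.211685  ] 0.0011484418222695997 0.16785797194068405
tool shift cm [-0.06361349 -0.40798248 35.08893125]
```

View pics/w4.png

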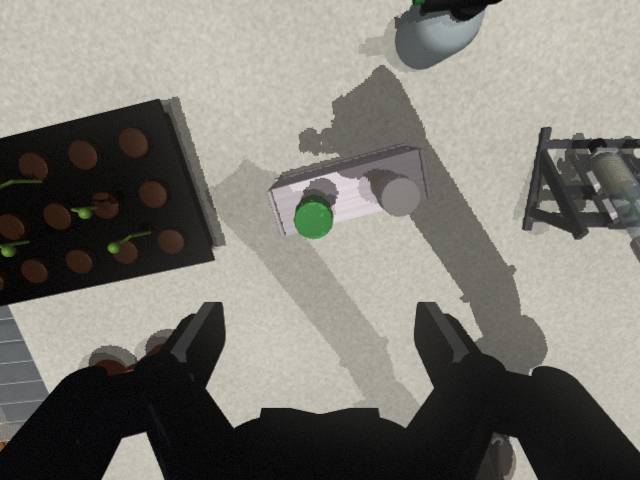

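Emit:
carry_out(motion=[{"grip":8.5,"yaw":0,"dp":[-0.2,-0.4,2]},{"grip":8.5,"yaw":0,"dp":[0,0,3]},{"grip":8.5,"yaw":0,"dp":[0,0,3]},{"grip":8.5,"yaw":0,"dp":[0,0,3]},{"grip":8.5,"yaw":0,"dp":[0,0,3]},{"grip":8.5,"yaw":0,"dp":[0,0,3]},{"grip":8.5,"yaw":0,"dp":[0,0,2.4]},{"grip":8.5,"yaw":0,"dp":[0,0,2]},{"grip":8.5,"yaw":0,"dp":[0,0,1]},{"grip":8.5,"yaw":0,"dp":[0,0,0]},{"grip":8.5,"yaw":0,"dp":[0,0,0]}], grip_force=30)

```text
time_s: 4.72
eef_pos: [0.585, 0.2161, 0.1283]
tcp_rot: [[0.993, -0.115, 0.002], [-0.115, -0.993, 0.001], [0.002, -0.001, -1.0]]
ft_force: [-0.4, 0.5, -0.0]
width: 0.0852
gripper_force: 0.0
```

Emit:
carry_out(motion=[{"grip":6,"yaw":0,"dp":[0,0,0]},{"grip":5,"yaw":0,"dp":[0,0,0]},{"grip":4.5,"yaw":0,"dp":[0,0,0]},{"grip":4.2,"yaw":0,"dp":[0,0,0]},{"grip":3.5,"yaw":0,"dp":[0,0,0]},{"grip":3.0,"yaw":0,"dp":[0,0,0]},{"grip":3.0,"yaw":0,"dp":[0,0,0]},{"grip":3.0,"yaw":0,"dp":[0,0,0]}], grip_force=30)

```text
time_s: 5.72
eef_pos: [0.5844, 0.2156, 0.1274]
tcp_rot: [[0.993, -0.115, 0.0], [-0.115, -0.993, -0.0], [0.0, 0.0, -1.0]]
ft_force: [-0.6, -0.6, 1.7]
width: 0.0391
gripper_force: 30.3
```

Emit:
carry_out(motion=[{"grip":3,"yaw":0,"dp":[0,0,-0.5]},{"grip":3,"yaw":0,"dp":[0,0,-1]},{"grip":3,"yaw":0,"dp":[0,0,-1.5]},{"grip":3,"yaw":0,"dp":[0,0,-2]},{"grip":3,"yaw":0,"dp":[0,0,-2]},{"grip":3,"yaw":0,"dp":[0,0,-2]},{"grip":3,"yaw":0,"dp":[0,0,-2]},{"grip":3,"yaw":0,"dp":[0,0,-2]},{"grip":3,"yaw":0,"dp":[0,0,-1.5]},{"grip":3,"yaw":0,"dp":[0,0,-1]},{"grip":3,"yaw":0,"dp":[0,0,-0.5]},{"grip":3,"yaw":0,"dp":[0,0,0]}])

```text
time_s: 7.22
eef_pos: [0.5842, 0.2157, 0.2872]
tcp_rot: [[0.993, -0.115, -0.0], [-0.115, -0.993, -0.0], [-0.0, 0.0, -1.0]]
ft_force: [-0.4, 0.1, -1.9]
width: 0.0394
gripper_force: 30.3
```

```bash
cat > plan.py <<'E'
from h import *
# foot x for touching contact vs delta; grip path in world (TCP)
R,o=groove(.592,-.2295,-.113)
phi=np.linspace(0,2*np.pi,181);hh=np.linspace(0,.122,245)
PH,H=np.meshgrid(phi,hh);C=np.stack([.016*np.cos(PH),.016*np.sin(PH),H],-1).reshape(-1,3)
def touch(s,d):
    Rd=np.array([[np.cos(d),0,np.sin(d)],[0,1,0],[-np.sin(d),0,np.cos(d)]])
    p=C@Rd.T+[0,0,s]
    k=((np.abs(p[:,2]-.044)<.010)|(np.abs(p[:,2]-.088)<.010))&(abs(p[:,1])<.022)
    return np.max(np.abs(p[k,1])-.0226-p[k,0]) if k.any() else np.nan
def tcp(s,d,x,g=.139,gb=.0195):
    foot=np.array([x,0,s]);grip=foot+g*np.array([np.sin(d),0,np.cos(d)])
    return o+R@grip-[0,0,gb], o+R@foot
E
python3 - <<'E'
from plan import *
from workcell import bot
ob=bot.get_obs();print(ob['eef_pos'],ob['ft_force'],ob['width'],ob['joint_pos'])
for d in range(40,-1,-5):
    s=.036;x=touch(s,np.radians(d));t,f=tcp(s,np.radians(d),x);print(d,round(x*1e3,1),t.round(4),f.round(4))
E
```

```text
[0.58420312 0.21574181 0.28719458] [-0.3592463  0.1207138 -1.8917771] 0.0393979874758387 [-0.11796415  0.33527132 -0.40077858  1.51961546  0.13316904  1.31395577
 -2.21903763]
40 -2.4 [ 0.5671 -0.2267  0.1905] [ 0.5671 -0.2267  0.071 ]
35 -1.9 [ 0.5555 -0.2254  0.1903] [ 0.5675 -0.2267  0.0713]
30 -1.4 [ 0.5439 -0.224   0.189 ] [ 0.5679 -0.2268  0.0717]
25 -1.0 [ 0.5325 -0.2227  0.1867] [ 0.5682 -0.2268  0.0719]
20 -0.6 [ 0.5213 -0.2215  0.1833] [ 0.5685 -0.2268  0.0722]
15 -0.4 [ 0.5104 -0.2202  0.1788] [ 0.5687 -0.2269  0.0723]
10 -0.1 [ 0.4998 -0.219   0.1734] [ 0.5689 -0.2269  0.0725]
5 -0.0 [ 0.4898 -0.2179  0.1669] [ 0.569  -0.2269  0.0726]
0 0.0 [ 0.4802 -0.2168  0.1596] [ 0.569  -0.2269  0.0726]
```

Emit:
carry_out(motion=[{"grip":3,"yaw":0,"dp":[0,0,-1]},{"grip":3,"yaw":0,"dp":[0,0,-1.5]},{"grip":3,"yaw":0,"dp":[0,0,-1.5]},{"grip":3,"yaw":0,"dp":[0.2,1,0]},{"grip":3,"yaw":0,"dp":[0.3,2,0]},{"grip":3,"yaw":0,"dp":[0.4,3,0]},{"grip":3,"yaw":0,"dp":[0.5,3.5,0]},{"grip":3,"yaw":0,"dp":[0.6,3.5,0]},{"grip":3,"yaw":0,"dp":[0.6,3.5,0]},{"grip":3,"yaw":0,"dp":[0.6,3.5,0]},{"grip":3,"yaw":0,"dp":[0.6,3.5,0]},{"grip":3,"yaw":0,"dp":[0.6,3.5,0]}])

```text
time_s: 8.72
eef_pos: [0.5957, -0.0609, 0.3266]
tcp_rot: [[0.993, -0.118, -0.002], [-0.118, -0.993, -0.001], [-0.001, 0.001, -1.0]]
ft_force: [0.4, 0.1, -1.1]
width: 0.0394
gripper_force: 30.4
```

Emit:
carry_out(motion=[{"grip":3,"yaw":0,"dp":[0.5,3.5,0]},{"grip":3,"yaw":0,"dp":[0.5,3.5,0]},{"grip":3,"yaw":0,"dp":[0.4,3.5,0]},{"grip":3,"yaw":0,"dp":[0.4,3,0]},{"grip":3,"yaw":0,"dp":[0.2,2,0]},{"grip":3,"yaw":0,"dp":[0,1.2,0]},{"grip":3,"yaw":0,"dp":[0,0.4,0]},{"grip":3,"yaw":0,"dp":[0,0,0]},{"grip":3,"yaw":0,"dp":[0,0,0]},{"grip":3,"yaw":0,"dp":[0,0,0]}])

```text
time_s: 9.98
eef_pos: [0.5972, -0.2287, 0.3274]
tcp_rot: [[0.993, -0.114, 0.0], [-0.114, -0.993, 0.0], [0.0, -0.0, -1.0]]
ft_force: [0.2, -0.1, -1.8]
width: 0.0396
gripper_force: 30.4
```

```bash
python3 - <<'E'
from workcell import bot
import cv2
from h import *
o=bot.get_obs();s=bot.snapshot('wrist');s['obs']=o
cv2.imwrite('pics/w5.png',s['frame'][:,:,::-1]);print(o['eef_pos'],o['tcp_rot'],np.abs(o['joint_vel']).max(),o['ft_force'])
E
```

```text
[ 0.59717461 -0.22870956  0.3274344 ] [[ 9.93493043e-01 -1.13892576e-01  2.32726935e-04]
 [-1.13892608e-01 -9.93493059e-01  1.26933993e-04]
 [ 2.16755755e-04 -1.52613916e-04 -9.99999965e-01]] 0.0060682721489531 [ 0.15686092 -0.08867549 -1.8350837 ]
```

View pics/w5.png

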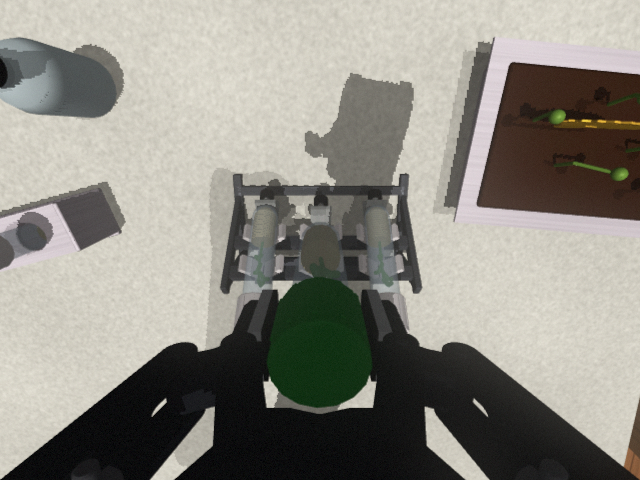

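Emit:
carry_out(motion=[{"grip":3,"yaw":0,"dp":[0,0.05,1]},{"grip":3,"yaw":0,"dp":[0,0,2]},{"grip":3,"yaw":0,"dp":[0,0,2]},{"grip":3,"yaw":0,"dp":[0,0,2]},{"grip":3,"yaw":0,"dp":[0,0,2]},{"grip":3,"yaw":0,"dp":[0,0,1.7]},{"grip":3,"yaw":0,"dp":[0,0,1]},{"grip":3,"yaw":0,"dp":[-0.5,0,0.7]},{"grip":3,"yaw":0,"dp":[-0.5,0,0.3]},{"grip":3,"yaw":0,"dp":[-0.5,0,0.4]},{"grip":3,"yaw":0,"dp":[-0.3,0,0]},{"grip":3,"yaw":0,"dp":[0,0,0]}], grip_force=22)

```text
time_s: 11.52
eef_pos: [0.579, -0.2282, 0.1967]
tcp_rot: [[0.993, -0.116, 0.001], [-0.116, -0.993, -0.0], [0.001, 0.0, -1.0]]
ft_force: [-0.1, 0.8, -1.5]
width: 0.0395
gripper_force: 30.4
```

Emit:
carry_out(motion=[{"grip":3,"yaw":0,"dp":[-0.4,0,0.3]},{"grip":3,"yaw":0,"dp":[-0.4,0,0.3]},{"grip":3,"yaw":0,"dp":[-0.4,0,0]},{"grip":3,"yaw":0,"dp":[-0.3,0,0]},{"grip":3,"yaw":0,"dp":[-0.3,0,0]},{"grip":3,"yaw":0,"dp":[0,0,0]}], grip_force=22)

```text
time_s: 12.28
eef_pos: [0.561, -0.226, 0.1905]
tcp_rot: [[0.993, -0.115, 0.0], [-0.115, -0.993, -0.0], [0.0, 0.0, -1.0]]
ft_force: [-0.3, -0.6, -1.1]
width: 0.0395
gripper_force: 30.4
```

Emit:
carry_out(motion=[{"grip":3,"yaw":0,"dp":[-0.3,0,0]},{"grip":3,"yaw":0,"dp":[-0.3,0,0]},{"grip":3,"yaw":0,"dp":[-0.3,0,0.03]},{"grip":3,"yaw":0,"dp":[-0.3,0,0.03]},{"grip":3,"yaw":0,"dp":[-0.3,0,0.05]},{"grip":3,"yaw":0,"dp":[0,0,0]}], grip_force=22)

```text
time_s: 13.02
eef_pos: [0.5464, -0.2245, 0.1899]
tcp_rot: [[0.993, -0.116, 0.001], [-0.116, -0.993, -0.001], [0.001, 0.0, -1.0]]
ft_force: [1.9, -0.2, 5.1]
width: 0.0394
gripper_force: 30.7
```

```bash
python3 - <<'E'
from workcell import bot
import cv2
from h import *
o=bot.get_obs();print(o['eef_pos'],o['ft_force'],o['wrist_torque'])
s=bot.snapshot('side');cv2.imwrite('pics/s6.png',cv2.resize(s['frame'][110:280,310:490,::-1],None,fx=3,fy=3,interpolation=cv2.INTER_CUBIC))
E
```

```text
[ 0.54641805 -0.22447491  0.18985434] [ 1.91199724 -0.20300658  5.07439464] [-0.00927169 -0.76048493 -0.00159592]
```

View pics/s6.png

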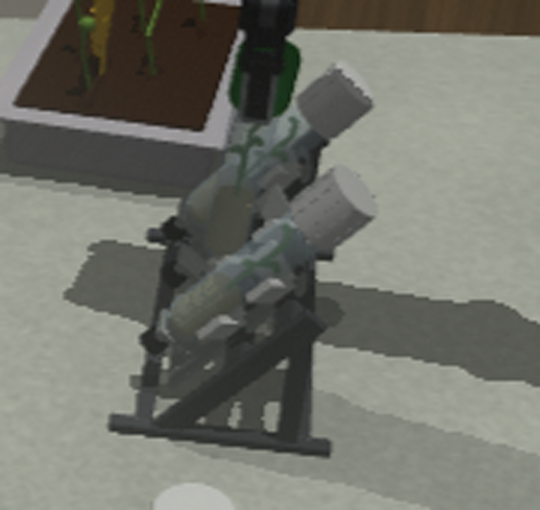

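Emit:
carry_out(motion=[{"grip":3,"yaw":0,"dp":[-0.3,0,-0.1]},{"grip":3,"yaw":0,"dp":[-0.3,0,-0.05]},{"grip":3,"yaw":0,"dp":[-0.3,0,0]},{"grip":3,"yaw":0,"dp":[-0.3,0,0.05]},{"grip":3,"yaw":0,"dp":[-0.2,0,0.05]},{"grip":3,"yaw":0,"dp":[0,0,0]}], grip_force=22)

```text
time_s: 13.82
eef_pos: [0.532, -0.2227, 0.1897]
tcp_rot: [[0.993, -0.116, -0.0], [-0.116, -0.993, -0.0], [-0.0, 0.0, -1.0]]
ft_force: [2.5, -0.5, 0.2]
width: 0.0394
gripper_force: 30.6
```

```bash
python3 - <<'E'
from workcell import bot
o=bot.get_obs();print(o['eef_pos'],o['ft_force'],o['wrist_torque'],o['gripper_force'])
E
```

```text
[ 0.53202854 -0.22268956  0.18968654] [ 2.53467906 -0.48488422  0.21454075] [-0.15038877 -0.66484455  0.02039235] 30.605632066726685
```

Emit:
carry_out(motion=[{"grip":3,"yaw":0,"dp":[-0.35,0,0.1]},{"grip":3,"yaw":0,"dp":[-0.37,0,0.11]},{"grip":3,"yaw":0,"dp":[-0.37,0,0.12]},{"grip":3,"yaw":0,"dp":[-0.37,0,0.13]},{"grip":3,"yaw":0,"dp":[-0.36,0,0.15]},{"grip":3,"yaw":0,"dp":[-0.36,0,0.16]},{"grip":3,"yaw":0,"dp":[-0.36,0,0.17]},{"grip":3,"yaw":0,"dp":[-0.35,0,0.18]},{"grip":3,"yaw":0,"dp":[-0.35,0,0.2]},{"grip":3,"yaw":0,"dp":[0,0,0]}], grip_force=22)

```text
time_s: 15.08
eef_pos: [0.4995, -0.2189, 0.1761]
tcp_rot: [[0.993, -0.116, -0.001], [-0.116, -0.993, 0.0], [-0.001, 0.0, -1.0]]
ft_force: [1.4, -0.3, 1.6]
width: 0.0394
gripper_force: 31.7
```

```bash
python3 - <<'E'
from workcell import bot
import cv2
o=bot.get_obs();print(o['eef_pos'],o['ft_force'],o['wrist_torque'],o['gripper_force'])
s=bot.snapshot('side');cv2.imwrite('pics/s7.png',cv2.resize(s['frame'][110:280,310:490,::-1],None,fx=3,fy=3,interpolation=cv2.INTER_CUBIC))
E
```

```text
[ 0.49946461 -0.21889304  0.17613149] [ 1.36831511 -0.31707738  1.6426546 ] [-0.17828418 -0.49673257 -0.03129729] 31.66867733001709
```

View pics/s7.png

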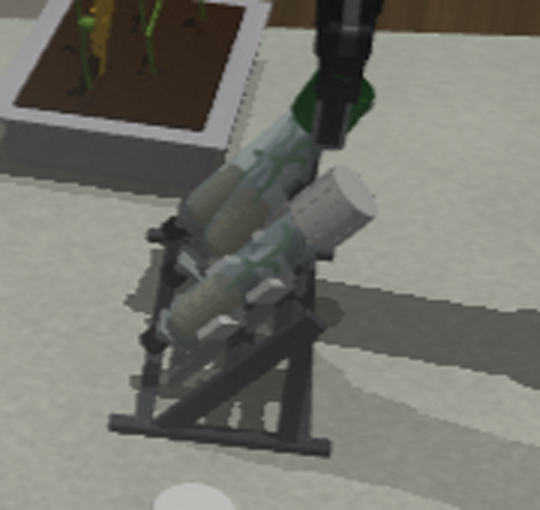

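Emit:
carry_out(motion=[{"grip":3,"yaw":0,"dp":[-0.3,0,0.18]},{"grip":3,"yaw":0,"dp":[-0.3,0,0.19]},{"grip":3,"yaw":0,"dp":[-0.3,0,0.2]},{"grip":3,"yaw":0,"dp":[-0.3,0,0.2]},{"grip":3,"yaw":0,"dp":[-0.15,0,0.1]},{"grip":3,"yaw":0,"dp":[0,0,0]},{"grip":3,"yaw":0,"dp":[0,0,0]}], grip_force=22)

```text
time_s: 16.0
eef_pos: [0.4865, -0.2173, 0.1677]
tcp_rot: [[0.993, -0.115, -0.001], [-0.115, -0.993, 0.0], [-0.001, -0.0, -1.0]]
ft_force: [1.1, 0.0, 2.0]
width: 0.0392
gripper_force: 31.3
```

```bash
cat > fit.py <<'E'
from plan import *
from workcell import bot
import cv2
o_=bot.get_obs();print('tcp',np.round(o_['eef_pos'],4),'F groove',(R.T@o_['ft_force']).round(2),'T',np.round(o_['wrist_torque'],2))
for n in('top','side'):
    s=bot.snapshot(n);W=cloud(s);f=s['frame'].astype(int);p=(W-o)@R
    b=(f[...,1]>f[...,0]*1.5)&(f[...,1]>f[...,2]*1.4)&(p[...,2]>.13)&(p[...,2]<.22)&(np.abs(p[...,1])<.03)&(np.abs(p[...,0])<.06)
    Q=p[b]
    def F(q):
        d=np.array([np.sin(q[2]),0,np.cos(q[2])]);a=Q-[q[0],q[1],.16]
        h=a@d;r=np.linalg.norm(a-h[:,None]*d,axis=1);return sdf(np.stack([r,0*r,h+.16-q[3]],-1),.122,.16,.02)
    r=least_squares(F,[0,0,0,.03],loss='soft_l1',f_scale=.002);print(n,len(Q),'x,y at z=.16 mm',(r.x[:2]*1e3).round(1),'delta deg',np.degrees(r.x[2]).round(1),'foot z mm',round(r.x[3]*1e3,1),np.median(abs(r.fun)).round(4))
E
python3 fit.py
```

```text
tcp [ 0.4865 -0.2173  0.1677] F groove [2.13 0.16 0.79] T [-0.07 -0.51  0.01]
top 66 x,y at z=.16 mm [6.1 3. ] delta deg 19.0 foot z mm 46.7 0.0007
side 129 x,y at z=.16 mm [ 9.5 -0.1] delta deg 8.4 foot z mm 35.3 0.0007
```

Emit:
carry_out(motion=[{"grip":3,"yaw":0,"dp":[-0.15,0,0.13]},{"grip":3,"yaw":0,"dp":[-0.15,0,0.13]},{"grip":3,"yaw":0,"dp":[-0.15,0,0.13]},{"grip":3,"yaw":0,"dp":[-0.11,0,0.09]},{"grip":3,"yaw":0,"dp":[0,0,0]},{"grip":3,"yaw":0,"dp":[0,0,0]}], grip_force=22)

```text
time_s: 16.85
eef_pos: [0.481, -0.2167, 0.1629]
tcp_rot: [[0.993, -0.115, -0.0], [-0.115, -0.993, -0.0], [-0.0, 0.0, -1.0]]
ft_force: [1.9, -0.8, 1.0]
width: 0.0391
gripper_force: 30.8
```

```bash
python3 fit.py
```

```text
tcp [ 0.481  -0.2167  0.1629] F groove [ 2.11 -0.57 -0.51] T [-0.12 -0.51 -0.02]
top 83 x,y at z=.16 mm [-0.2  2.4] delta deg 20.0 foot z mm 46.5 0.0008
side 133 x,y at z=.16 mm [ 4.2 -0.3] delta deg 2.5 foot z mm 35.5 0.0006
```

Emit:
carry_out(motion=[{"grip":3,"yaw":0,"dp":[-0.08,0,0.06]},{"grip":3,"yaw":0,"dp":[-0.08,0,0.06]},{"grip":3,"yaw":0,"dp":[0,0,0]},{"grip":3,"yaw":0,"dp":[0,0,0]}], grip_force=22)

```text
time_s: 17.45
eef_pos: [0.4795, -0.2165, 0.1618]
tcp_rot: [[0.993, -0.115, -0.0], [-0.115, -0.993, -0.0], [-0.0, 0.0, -1.0]]
ft_force: [1.9, -0.5, 1.3]
width: 0.0394
gripper_force: 30.6
```

```bash
python3 fit.py
```

```text
tcp [ 0.4795 -0.2165  0.1618] F groove [ 2.31 -0.27 -0.23] T [-0.13 -0.62 -0.03]
top 86 x,y at z=.16 mm [-3.9  2.9] delta deg 25.8 foot z mm 51.0 0.0011
side 128 x,y at z=.16 mm [ 1.8 -0.4] delta deg 4.6 foot z mm 35.0 0.0006
```

Emit:
carry_out(motion=[{"grip":3,"yaw":0,"dp":[-0.08,0,0.06]},{"grip":3,"yaw":0,"dp":[0,0,0]},{"grip":3,"yaw":0,"dp":[0,0,0]},{"grip":3,"yaw":0,"dp":[0,0,0]}], grip_force=22)

```text
time_s: 18.05
eef_pos: [0.4788, -0.2165, 0.1612]
tcp_rot: [[0.993, -0.115, 0.0], [-0.115, -0.993, -0.0], [0.0, 0.0, -1.0]]
ft_force: [0.6, -1.0, 2.1]
width: 0.0392
gripper_force: 30.5
```

```bash
python3 fit.py
```

```text
tcp [ 0.4788 -0.2165  0.1612] F groove [ 1.85 -0.96  1.16] T [-0.09 -0.7  -0.07]
top 83 x,y at z=.16 mm [-1.8  2.3] delta deg 16.1 foot z mm 46.3 0.0007
side 131 x,y at z=.16 mm [ 1.7 -0.3] delta deg 2.1 foot z mm 35.3 0.0006
```

Emit:
carry_out(motion=[{"grip":3,"yaw":0,"dp":[-0.08,0,0.06]},{"grip":3,"yaw":0,"dp":[0,0,0]},{"grip":3,"yaw":0,"dp":[0,0,0]},{"grip":3,"yaw":0,"dp":[0,0,0]}], grip_force=22)

```text
time_s: 18.65
eef_pos: [0.478, -0.2164, 0.1606]
tcp_rot: [[0.993, -0.115, 0.0], [-0.115, -0.993, -0.0], [0.0, 0.0, -1.0]]
ft_force: [1.0, -0.4, 2.3]
width: 0.0395
gripper_force: 30.4
```

```bash
python3 fit.py
```

```text
tcp [ 0.478  -0.2164  0.1606] F groove [ 2.23 -0.29  1.12] T [-0.1  -0.63  0.  ]
top 90 x,y at z=.16 mm [-7.9  3.4] delta deg 31.3 foot z mm 54.1 0.0014
side 133 x,y at z=.16 mm [-0.2  0.4] delta deg 5.2 foot z mm 34.8 0.0007
```

Emit:
carry_out(motion=[{"grip":3,"yaw":0,"dp":[-0.08,0,0.06]},{"grip":3,"yaw":0,"dp":[0,0,0]},{"grip":3,"yaw":0,"dp":[0,0,0]},{"grip":3,"yaw":0,"dp":[0,0,0]}], grip_force=22)

```text
time_s: 19.25
eef_pos: [0.477, -0.2163, 0.1599]
tcp_rot: [[0.993, -0.115, -0.0], [-0.115, -0.993, -0.0], [-0.0, 0.0, -1.0]]
ft_force: [1.3, -1.0, 0.7]
width: 0.0392
gripper_force: 30.3
```

```bash
python3 fit.py
```

```text
tcp [ 0.477  -0.2163  0.1599] F groove [ 1.56 -0.86 -0.39] T [-0.1  -0.59 -0.04]
top 86 x,y at z=.16 mm [-2.8  2.5] delta deg 11.9 foot z mm 45.4 0.0008
side 129 x,y at z=.16 mm [-0.9 -0.4] delta deg 3.2 foot z mm 35.3 0.0007
```

```bash
cat > ang.py <<'E'
from plan import *
from workcell import bot
o_=bot.get_obs();print('tcp',np.round(o_['eef_pos'],4),'F groove',(R.T@o_['ft_force']).round(2))
for n in('top','side'):
    s=bot.snapshot(n);p=(cloud(s)-o)@R
    for y0 in(.07,0,-.07):
        best=None
        q=p-[0,y0,0];k=(np.abs(q[...,1])<.022)&(q[...,2]>.05)&(q[...,2]<.135)&(q[...,0]>.004)&(q[...,0]<.024)
        Q=q[k]
        def F(v):
            d=np.array([np.sin(v[2]),v[3],np.cos(v[2])]);d/=np.linalg.norm(d);a=Q-[v[0],v[1],.09];h=a@d
            return np.linalg.norm(a-h[:,None]*d,axis=1)-.016
        r=least_squares(F,[0,0,0,0],loss='soft_l1',f_scale=.001)
        print(n,y0,len(Q),'x,y@90 mm',(r.x[:2]*1e3).round(1),'tilt x,y deg',np.degrees(r.x[2:]).round(1),'med',np.median(abs(r.fun)).round(4))
E
python3 ang.py
```

```text
tcp [ 0.477  -0.2163  0.1599] F groove [ 2.02 -1.01 -0.44]
top 0.07 675 x,y@90 mm [-1.8  2.1] tilt x,y deg [-0.   0.1] med 0.0005
top 0 706 x,y@90 mm [-1.8  2.2] tilt x,y deg [0.6 0.3] med 0.0006
top -0.07 682 x,y@90 mm [-1.8  2.2] tilt x,y deg [ 0.1 -0.2] med 0.0006
side 0.07 364 x,y@90 mm [-1.3 -0.4] tilt x,y deg [ 0.2 -0.2] med 0.0007
side 0 326 x,y@90 mm [-1.1 -0.4] tilt x,y deg [ 0.8 -0.1] med 0.0008
side -0.07 280 x,y@90 mm [-1.4 -0. ] tilt x,y deg [ 0.4 -0.2] med 0.0009
```

Emit:
carry_out(motion=[{"grip":3,"yaw":0,"dp":[-0.05,0,0.04]},{"grip":3,"yaw":0,"dp":[0.13,0,0.15]},{"grip":3,"yaw":0,"dp":[0.13,0,0.15]},{"grip":3,"yaw":0,"dp":[0.13,0,0.15]},{"grip":3,"yaw":0,"dp":[0.13,0,0.16]},{"grip":3,"yaw":0,"dp":[0.13,0,0.15]},{"grip":3,"yaw":0,"dp":[0,0,0]},{"grip":3,"yaw":0,"dp":[0,0,0]}], grip_force=22)

```text
time_s: 20.45
eef_pos: [0.4834, -0.217, 0.1519]
tcp_rot: [[0.993, -0.115, 0.001], [-0.115, -0.993, -0.0], [0.001, 0.0, -1.0]]
ft_force: [3.0, -0.6, -0.2]
width: 0.0395
gripper_force: 30.3
```

```bash
python3 ang.py
```

```text
tcp [ 0.4834 -0.217   0.1519] F groove [ 2.22 -0.3  -2.08]
top 0.07 676 x,y@90 mm [-1.7  2.2] tilt x,y deg [-0.1  0.3] med 0.0006
top 0 707 x,y@90 mm [-1.7  2.1] tilt x,y deg [ 0.5 -0. ] med 0.0006
top -0.07 604 x,y@90 mm [-1.8  2.2] tilt x,y deg [ 0.  -0.1] med 0.0006
side 0.07 362 x,y@90 mm [-1.3 -0.5] tilt x,y deg [ 0.2 -0.1] med 0.0007
side 0 319 x,y@90 mm [-1.1 -0.1] tilt x,y deg [ 0.3 -0.2] med 0.0008
side -0.07 279 x,y@90 mm [-1.4 -0.2] tilt x,y deg [ 0.3 -0.2] med 0.0007
```

Emit:
carry_out(motion=[{"grip":3,"yaw":0,"dp":[0.06,0,0.08]},{"grip":3,"yaw":0,"dp":[0.06,0,0.08]},{"grip":3,"yaw":0,"dp":[0.07,0,0.07]},{"grip":3,"yaw":0,"dp":[0,0,0]},{"grip":3,"yaw":0,"dp":[0,0,0]}])

```text
time_s: 21.18
eef_pos: [0.4851, -0.2172, 0.1497]
tcp_rot: [[0.993, -0.115, 0.0], [-0.115, -0.993, -0.0], [0.0, 0.0, -1.0]]
ft_force: [0.7, 0.1, 2.3]
width: 0.0395
gripper_force: 30.3
```

Emit:
carry_out(motion=[{"grip":3,"yaw":0,"dp":[0.06,0,0.08]},{"grip":3,"yaw":0,"dp":[0.07,0,0.08]},{"grip":3,"yaw":0,"dp":[0,0,0]},{"grip":3,"yaw":0,"dp":[0,0,0]}])

```text
time_s: 21.68
eef_pos: [0.4864, -0.2173, 0.1481]
tcp_rot: [[0.993, -0.115, 0.0], [-0.115, -0.993, -0.0], [0.0, 0.0, -1.0]]
ft_force: [1.8, -0.7, 2.2]
width: 0.0394
gripper_force: 30.4
```

Emit:
carry_out(motion=[{"grip":3,"yaw":0,"dp":[0.06,0,0.08]},{"grip":3,"yaw":0,"dp":[0.07,0,0.07]},{"grip":3,"yaw":0,"dp":[0,0,0]},{"grip":3,"yaw":0,"dp":[0,0,0]}])

```text
time_s: 22.18
eef_pos: [0.4859, -0.2175, 0.1475]
tcp_rot: [[0.993, -0.116, -0.004], [-0.116, -0.993, 0.0], [-0.004, 0.0, -1.0]]
ft_force: [-3.6, 0.4, 11.2]
width: 0.0393
gripper_force: 31.3
```

Emit:
carry_out(motion=[{"grip":3,"yaw":0,"dp":[-0.04,0,-0.05]},{"grip":3,"yaw":0,"dp":[0,0,0]},{"grip":3,"yaw":0,"dp":[0,0,0]},{"grip":3,"yaw":0,"dp":[0,0,0]},{"grip":3,"yaw":0,"dp":[0,0,0]}])

```text
time_s: 22.8
eef_pos: [0.4859, -0.2175, 0.1475]
tcp_rot: [[0.993, -0.116, -0.003], [-0.116, -0.993, 0.0], [-0.003, 0.0, -1.0]]
ft_force: [-2.1, -0.2, 8.3]
width: 0.0394
gripper_force: 30.7
```

```bash
python3 ang.py; python3 fit.py
```

```text
tcp [ 0.4859 -0.2175  0.1475] F groove [ 3.76 -0.45  7.72]
top 0.07 679 x,y@90 mm [-1.7  2.1] tilt x,y deg [0.  0.1] med 0.0006
top 0 707 x,y@90 mm [-1.9  2.1] tilt x,y deg [0. 0.] med 0.0006
top -0.07 534 x,y@90 mm [-1.9  2.1] tilt x,y deg [0.  0.1] med 0.0006
side 0.07 365 x,y@90 mm [-1.3 -0.3] tilt x,y deg [-0.1  0.5] med 0.0007
side 0 322 x,y@90 mm [-1.5 -0.1] tilt x,y deg [ 0.2 -0.3] med 0.0008
side -0.07 280 x,y@90 mm [-1.4 -0.3] tilt x,y deg [ 0.4 -0.6] med 0.0009
tcp [ 0.4859 -0.2174  0.1475] F groove [ 3.06 -0.38  7.37] T [0.12 0.17 0.01]
top 70 x,y at z=.16 mm [-2.   3.9] delta deg 39.4 foot z mm 40.3 0.0016
side 134 x,y at z=.16 mm [-1.  -0.5] delta deg 0.7 foot z mm 20.5 0.0006
```

Emit:
carry_out(motion=[{"grip":3,"yaw":0,"dp":[-0.04,0,-0.05]},{"grip":3,"yaw":0,"dp":[0,0,0]},{"grip":3,"yaw":0,"dp":[0,0,0]},{"grip":4.1,"yaw":0,"dp":[0,0,0]},{"grip":4.3,"yaw":0,"dp":[0,0,0]},{"grip":4.6,"yaw":0,"dp":[0,0,0]},{"grip":5.0,"yaw":0,"dp":[0,0,0]},{"grip":5.4,"yaw":0,"dp":[0,0,0]},{"grip":5.4,"yaw":0,"dp":[0,0,0]},{"grip":5.4,"yaw":0,"dp":[0,0,0]}], grip_force=20)

```text
time_s: 24.25
eef_pos: [0.4868, -0.2174, 0.1476]
tcp_rot: [[0.993, -0.115, 0.0], [-0.115, -0.993, -0.0], [0.0, 0.0, -1.0]]
ft_force: [-0.4, -0.4, 1.5]
width: 0.054
gripper_force: 0.0
```

```bash
python3 ang.py
```

```text
tcp [ 0.4868 -0.2174  0.1476] F groove [ 0.7  -0.44  1.34]
top 0.07 677 x,y@90 mm [-1.8  2.1] tilt x,y deg [-0.1 -0. ] med 0.0006
top 0 710 x,y@90 mm [-1.9  2.1] tilt x,y deg [-0.4 -0. ] med 0.0006
top -0.07 535 x,y@90 mm [-1.8  2.2] tilt x,y deg [-0.1  0.2] med 0.0006
side 0.07 367 x,y@90 mm [-1.2 -0.3] tilt x,y deg [ 0.3 -0.8] med 0.0007
side 0 317 x,y@90 mm [-1.4 -0.1] tilt x,y deg [-0.6  0. ] med 0.0008
side -0.07 284 x,y@90 mm [-1.3  0.1] tilt x,y deg [ 0.1 -0.1] med 0.0008
```

Released and stable. Withdraw straight up.

Emit:
carry_out(motion=[{"grip":5.4,"yaw":0,"dp":[0,0,-0.5]},{"grip":5.4,"yaw":0,"dp":[0,0,-1]},{"grip":5.4,"yaw":0,"dp":[0,0,-1.5]},{"grip":5.4,"yaw":0,"dp":[0,0,-2]},{"grip":5.4,"yaw":0,"dp":[0,0,-2]},{"grip":5.4,"yaw":0,"dp":[0,0,-2]},{"grip":5.4,"yaw":0,"dp":[0,0,-2]},{"grip":5.4,"yaw":0,"dp":[0,0,-2]},{"grip":5.4,"yaw":0,"dp":[0,0,-1]},{"grip":5.4,"yaw":0,"dp":[0,0,0]},{"grip":5.4,"yaw":0,"dp":[0,0,0]}])

```text
time_s: 25.72
eef_pos: [0.4863, -0.2172, 0.287]
tcp_rot: [[0.993, -0.115, -0.001], [-0.115, -0.993, 0.0], [-0.001, -0.0, -1.0]]
ft_force: [0.8, -0.3, -0.1]
width: 0.0542
gripper_force: 0.0
```

```bash
python3 ang.py; python3 fit.py; python3 - <<'E'
from workcell import bot
import cv2
s=bot.snapshot('side');cv2.imwrite('pics/s8.png',cv2.resize(s['frame'][110:280,310:490,::-1],None,fx=3,fy=3,interpolation=cv2.INTER_CUBIC))
E
```

```text
tcp [ 0.4863 -0.2172  0.287 ] F groove [ 0.54 -0.18 -0.6 ]
top 0.07 682 x,y@90 mm [-1.7  2.1] tilt x,y deg [-0.   0.1] med 0.0006
top 0 715 x,y@90 mm [-1.9  2.1] tilt x,y deg [-0.3 -0.2] med 0.0006
top -0.07 676 x,y@90 mm [-1.8  2.2] tilt x,y deg [0.  0.1] med 0.0006
side 0.07 367 x,y@90 mm [-1.3 -0.2] tilt x,y deg [0.1 0.2] med 0.0007
side 0 323 x,y@90 mm [-1.3 -0.5] tilt x,y deg [-0.4 -0.6] med 0.0007
side -0.07 278 x,y@90 mm [-1.2 -0.6] tilt x,y deg [0.  0.9] med 0.0008
tcp [ 0.4863 -0.2172  0.2867] F groove [ 0.81 -0.64 -0.17] T [0.03 0.02 0.01]
top 341 x,y at z=.16 mm [-2.   1.9] delta deg 0.2 foot z mm 24.8 0.0006
side 409 x,y at z=.16 mm [-1.5 -0.6] delta deg -0.0 foot z mm 20.5 0.0006
```

View pics/s8.png

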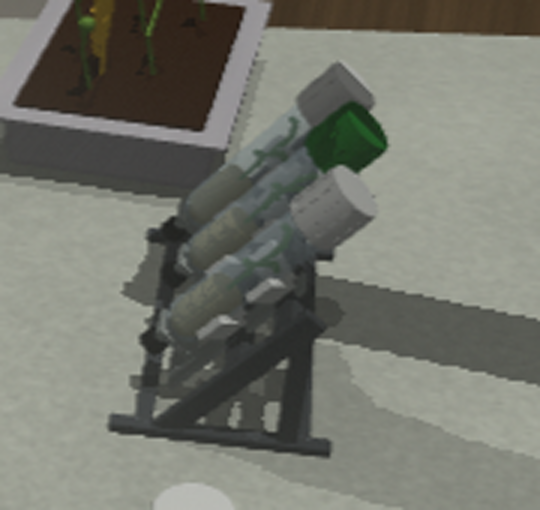

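The green tube lies parallel between its neighbours (cap at about (345,137) in the crop), still, with the gripper clear.

```bash
python3 -c "
from workcell import bot
print(bot.hand_in())"
```

```text
the job is handed in; nothing more can be done
None
```

The green-capped tube lies cap up in the middle groove with its foot on the clip, about 20–25 mm up the groove; it was let go only after the clip was felt. The neighbouring tubes measured unmoved, the blank tube and mister were not re-measured, and the job is handed in (about 26 s used), though the hand-in returned no verdict.

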